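# Top the shaker, then draw off its cap alone

## Robot

A 6-joint arm with a two-finger parallel gripper is mounted at the origin on the work surface. World frame = base frame: x ahead of the robot, y to its left, z up, the work surface at z = 0. Lengths are in m, angles in rad, forces in N, time in s.
With the tool pointing down it reaches from about 0.3 to 0.775 m from the base axis. Payload 14.6 kg.
Tool frame: the origin (TCP) lies at the very end of the fingers, on their centre line; the grasp point (between the pads) lies 19 mm behind it; z points along the fingers, y is the line along which they close (so a half turn about z gives the same grasp; the last joint's range is limited). The gripper opens to 94 mm and grips with 3 to 60 N. Pads are 16 mm wide; open, the fingers measure 119 mm over their backs; the gripper's body (75 mm by 177 mm) begins 78 mm behind the grasp point.
Start: joints at [-1.37, 0.3, 1.521, -0, 1.321, -0.067], TCP at [0.146, -0.53, 0.205] pointing down, gripper open.
Joint ranges: [-3.03, 3.03], [-0.79, 2.21], [0.23, 2.52], [-1.04, 4.18], [0, 3.07], [-2.55, 2.55]. Speed limits (rad/s): [2.22, 2.22, 2.57, 3.14, 3.14, 3.14].

## Interface

Orientations are given as [roll, pitch, yaw] about the fixed x, y, z axes, in that order (R = Rz(yaw) Ry(pitch) Rx(roll)).
In Python, from station import ctrl gives the robot as it stands.
- The arm moves only by the shell command python3 -m pendant 'ROWS' [OPENING] [FORCE]. ROWS is JSON, a list of rows, each a list of 2 entries, a list of its own where there are three numbers: the shift along the world's x, y, z in cm, then the turn about the world's z in rad. A call has 1 to 20 rows; each row shifts and turns the commanded pose from where the row before left it; what a row does not reach is not made up. A row lasts 1/12 s, in which the tool goes at most 41.7 mm and 7.16 degrees, less where a joint would pass 70% of its speed; a pose out of reach is approached as far as the arm can. A call is refused whole if a number of a shift passes 4.17 or a number of a turn 0.125, either way. A call with a gripper value outside its range is refused whole. OPENING is the opening, from 0 (shut) to 1 (fully open), set as the call begins (- or left out, the last holds). The fingers move at their own pace and stop on an object; FORCE is the grip in N (left out, the last holds). Time passes only in rows, so rows that do not move let the fingers close. It gives the time, the measured TCP pose, the force, the opening and the grip force at its end, in the units of the state.
- ctrl.get_obs(): the state, without advancing time (a new reading comes with each control period).
- ctrl.camera(name): name is "scene" or "side" or "wrist"; returns a dict with "color" (420x560x3 uint8, red, green, blue), "intrinsics" (3x3 intrinsics, pixels), "k1" (the pictures are not rectified: a ray, as slopes to the right and down, at radius r is drawn at 1 + k1 r^2 times it, then the intrinsics apply), "camera_from_world" (4x4, takes a point from world to camera coordinates). Camera axes: x right, y down, z forward; pixel columns grow to the right and rows downward; lengths in m; the calibration is good to about 2 mm. A picture is of the moment at which its call begins. There is no depth.
- ctrl.hand_in(): hands the job in; it is judged then, once.
The state is a dict: "time_s": time; "qpos": joint angles; "joint_vel": joint speeds; "tau": joint torques, N m; "ee_pos": TCP position; "eef_rot": TCP orientation; "force": force on the tool from outside, world axes, zero at the start; "moment": the same for the moment, N m; "grip_width": finger opening in m; "grip_force": force on a finger pad.
Only numpy, scipy, OpenCV 4.12 (cv2) and the standard library are available. Lean on these libraries where they do the work, as an engineer would, in place of code of your own. Each camera call takes 0.05 s, during which the arm holds its last target. There are 200 camera calls.

## Task

Get the small steel cocktail shaker ready to strain: take its two-part top (strainer lid with the cap sitting on it) off the bamboo trivet in one piece by the strainer's wide collar, lower it onto the open tin until it is fully home, and let go of it. Then draw the cap alone straight up off the strainer, leaving the strainer lid seated in the upright tin and undisturbed, and finish while still holding the cap, still and about a hand's breadth straight above the strainer. Do not drop the top onto the tin, do not push the tin away from where it stands, and leave the other kitchen things alone.

Things in the scene. Friction and masses are not known exactly. Their poses are not given: they have to be found in the camera images.
- tin: Open stainless shaker tin, standing loose on the counter: round, 115 mm tall, 47 mm across the foot and widening to 62 mm, the top 30 mm straight; wall 3 mm, so the mouth is 56 mm inside. About 0.3 kg. Origin: centre of its underside; z is its upright axis.
- tin_rim (a point): Centre of the tin's mouth, at the height of the rim (115 mm above the counter).
- strainer: Inner lid of the shaker: round stainless strainer lid, 54 mm tall, loose, about 0.11 kg, standing on the trivet. Origin: centre of its underside; z is its upright axis. A skirt 53 mm across and 14 mm high (lowest 4 mm tapering to 47 mm) goes into the tin's mouth; above it the wide collar rests on the tin's rim. Home in the tin, its origin lies 101 mm above the tin's origin.
- collar (a point): Centre of the strainer's upright collar, 22 mm above the strainer's origin. The collar, 62 mm across, runs from 14 to 30 mm above the origin; the top is carried by it.
- neck (a point): Centre of the flat top of the strainer's neck, 54 mm above the strainer's origin, with the pouring holes; hidden under the cap. Above the collar a shoulder slopes in to a flat ledge 46 mm across, 36 mm above the origin; the neck, 31 mm across, stands on it.
- cap: Outer lid of the shaker: plain stainless cap, an upside-down cup 41 mm across outside and 24 mm tall, wall 3.5 mm, that fits loosely over the strainer's neck with its rim resting on the ledge. Loose, about 0.05 kg, held on by its weight alone. Origin: centre of its lower rim; z points to its closed top. Nested, its origin lies 36 mm above the strainer's origin, so the top as a whole is 60 mm tall.
- trivet: Square bamboo trivet of slats, 150 x 150 x 12 mm, fixed on the counter, on which the strainer and cap stand near the middle. Origin: centre of its underside.
- cruet: Bystander: small clear glass cruet with a steel twist cap, 58 mm across, 131 mm tall. Origin under its centre.
- measuring_cup: Bystander: stainless measuring cup, 72 mm across, 55 mm tall, flat handle reaching 120 mm from its centre to its +y. Origin under its centre.
- glass: Bystander: clear drinking glass, 68 mm across, 105 mm tall. Origin under its centre.
- jigger: Bystander: stainless double-cone jigger, 42 mm across, 75 mm tall. Origin under its centre.
- calamansi_bowl: Bystander: white bowl of small green fruit, 110 mm across, 60 mm tall. Origin under its centre.
- salt_jar: Bystander: glass salt jar with a steel lid, 52 mm across, 75 mm tall. Origin under its centre.
- ladle: Bystander: silicone ladle lying on the counter, 300 mm long along its x (cup at +x, 74 mm across, 32 mm tall). Origin on the counter near mid length.
Not all that is in view belongs to the job. Leave any brown or pink look-alike of the cap alone.

How it is judged:
By the outcome, as a careful person would: the job done as asked, in the order asked, and still so for the second after the job is handed in, while the arm keeps its last pose, push and grip.
It also fails if it takes over 53 s, if anything falls off the work surface, if the arm or the gripper's body presses on something with over 40 N, if the wrist force passes 120 N, or if a joint passes its speed limit or range.

## Working session

There is one attempt and no reset: what is moved stays moved. The work goes in short steps, Python scripts to look and compute and a shell command to move; the robot and the scene stay as the last step left them, time stands still between calls to the robot, and variables do not carry over. Pictures are saved under pics/ and viewed, at most 10 in all, crops included, and the job is handed in when it is done.

```bash
ls; mkdir -p pics; cat > h.py <<'E'
import numpy as np, cv2
from station import ctrl
def snap(n,f):
    c=ctrl.camera(n); np.savez('pics/'+f+'.npz',**{k:np.array(v) for k,v in c.items()})
    cv2.imwrite('pics/'+f+'.png',cv2.cvtColor(c['color'],cv2.COLOR_RGB2BGR)); return c
def load(f): return dict(np.load('pics/'+f+'.npz'))
def ray(c,u,v):
    K=c['intrinsics'];k=float(c['k1']);d=np.array([(u-K[0,2])/K[0,0],(v-K[1,2])/K[1,1]]);s=d.copy()
    for _ in range(20): s=d/(1+k*(s@s))
    T=c['camera_from_world'];R=T[:3,:3];return -R.T@T[:3,3],R.T@np.array([*s,1])
def atz(c,u,v,z):
    o,d=ray(c,u,v);return o+d*(z-o[2])/d[2]
def proj(c,p):
    K=c['intrinsics'];k=float(c['k1']);q=c['camera_from_world']@np.array([*p,1]);s=q[:2]/q[2];s=s*(1+k*(s@s))
    return np.array([s[0]*K[0,0]+K[0,2],s[1]*K[1,1]+K[1,2]])
def tri(obs):
    A=0;b=0
    for c,u,v in obs:
        o,d=ray(c,u,v);d=d/np.linalg.norm(d);P=np.eye(3)-np.outer(d,d);A=A+P;b=b+P@o
    return np.linalg.solve(A,b)
E
python3 - <<'E'
from h import *
for n in('scene','side'):
    c=snap(n,n+'0'); print(n,-c['camera_from_world'][:3,:3].T@c['camera_from_world'][:3,3],c['intrinsics'][0,0],c['k1'])
a=cv2.imread('pics/scene0.png');b=cv2.imread('pics/side0.png')
print(ctrl.get_obs())
E
```

```text
pics
scene [ 1.05638003 -0.40147931  0.97802525] 466.7750107463935 -0.020406585350230017
side [ 0.33346306 -1.07925275  0.98610537] 472.3351367072729 -0.09572247299113801
{'time_s': 0.1, 'qpos': array([-1.36964776e+00,  3.00460169e-01,  1.52148199e+00,  9.00372150e-06,
        1.32069765e+00, -6.65708413e-02]), 'joint_vel': array([-2.03308820e-04, -1.16712064e-03, -8.19306815e-04,  8.01927914e-05,
       -1.19589084e-03,  2.59448348e-03]), 'tau': array([-3.99223090e-04, -5.32644761e+01, -3.53284800e+01,  7.09098321e-02,
        2.34447228e-02, -6.20206674e-05]), 'ee_pos': array([ 0.14546379, -0.53018653,  0.20493424]), 'eef_rot': array([-3.14054841e+00, -7.83599622e-05,  2.67717130e-01]), 'force': array([ 0.53497764, -0.7205932 ,  0.4535183 ]), 'moment': array([-0.02382524, -0.04498046,  0.02297305]), 'grip_force': 0.0, 'grip_width': 0.09406243929244959}
```

View pics/scene0.png

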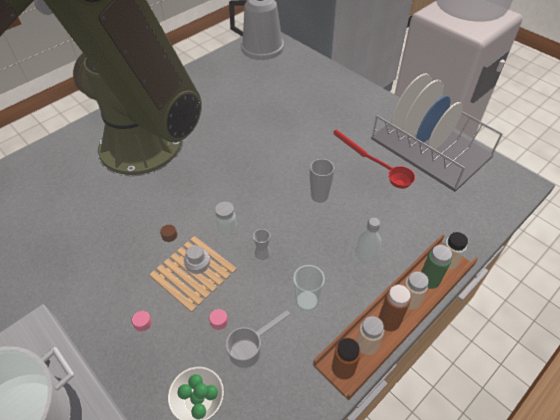

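View pics/side0.png

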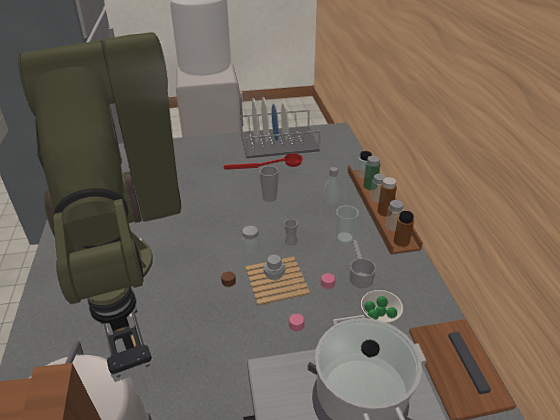

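Candidates in the scene picture are the steel top on the trivet at (196,258), brown cap at (168,233), pink caps at (142,320) and (218,319), and the steel-lidded salt jar at (225,211). For the tin they are the tall tin at (320,180), jigger (262,242), and glass (308,288). I choose the top on the trivet and the tin at (320,180). One crop mosaic will check both.

```bash
python3 - <<'E'
from h import *
def crop(f,x,y,w=67,h=50,s=6):
    a=cv2.imread(f'pics/{f}.png')[y:y+h,x:x+w]; return cv2.resize(a,(400,300),interpolation=cv2.INTER_CUBIC)
# 400/66.67 = 6 px per px
t=np.vstack([np.hstack([crop('scene0',165,232),crop('scene0',288,155)]),np.hstack([crop('side0',242,245),crop('side0',237,160)])])
cv2.imwrite('pics/m0.png',t)
E
```

```text
(no output)
```

View pics/m0.png

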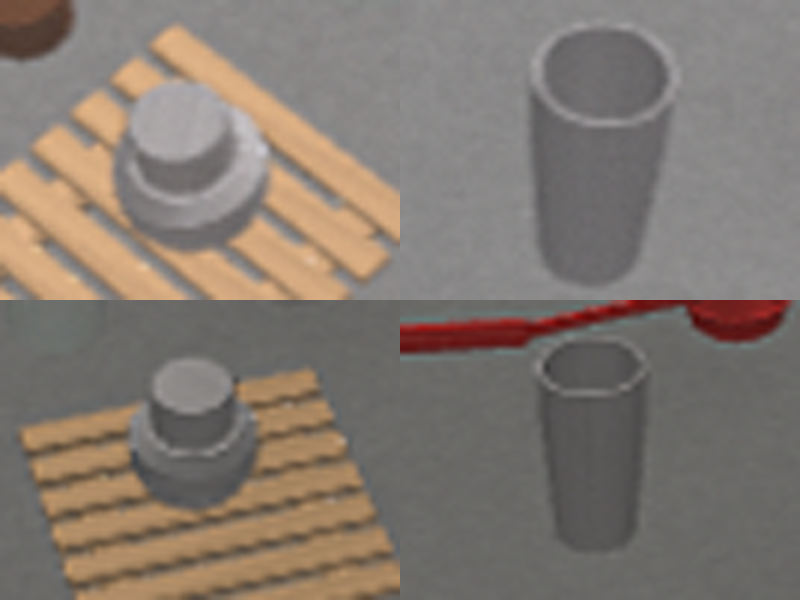

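The crops confirm it. The steel cap on the collar has its top centre at about scene (194.7,251.7) and side (273.9,259.1). The open upright tin has its rim centre at about scene (321.9,166.9) and side (268.8,170.8).

```bash
python3 - <<'E'
from h import *
s=load('scene0');d=load('side0')
print('cap',atz(s,194.7,251.7,.072),atz(d,273.9,259.1,.072),tri([(s,194.7,251.7),(d,273.9,259.1)]))
print('rim',atz(s,321.9,166.9,.115),atz(d,268.8,170.8,.115),tri([(s,321.9,166.9),(d,268.8,170.8)]))
for n,u,v,z in[('jar',225,208,.075),('jig',262,235,.075),('cruet',374,223,.131),('glass',309,277,.105),('ladlecup',402,176,.03),('ladleh',337,134,.015),('brown',168,233,.02),('mcup',243,340,.055),('pink',218,319,.02)]: print(n,atz(s,u,v,z).round(3))
E
```

```text
cap [ 0.47493422 -0.13709603  0.072     ] [ 0.4755608  -0.13916518  0.072     ] [ 0.47526677 -0.13753844  0.07135083]
rim [0.52018899 0.24253049 0.115     ] [0.52172562 0.23976339 0.115     ] [0.52131637 0.24123572 0.11518276]
jar [ 0.425 -0.004  0.075]
jig [0.55  0.007 0.075]
cruet [0.733 0.187 0.131]
glass [ 0.719 -0.009  0.105]
ladlecup [0.645 0.439 0.03 ]
ladleh [0.395 0.451 0.015]
brown [ 0.348 -0.137  0.02 ]
mcup [ 0.71  -0.193  0.055]
pink [ 0.622 -0.193  0.02 ]
```

```bash
python3 -m pendant '[[[0.8,1,0],0],[[1.65,1.96,0],0],[[1.65,1.96,0],0],[[1.65,1.96,0],0],[[1.65,1.96,0],0],[[1.65,1.96,0],0],[[1.65,1.96,0],0],[[1.65,1.96,0],0],[[1.65,1.96,0],0],[[1.65,1.96,0],0],[[1.65,1.96,0],0],[[1.65,1.96,0],0],[[1.65,1.96,0],0],[[1.65,1.96,0],0],[[1.65,1.96,0],0],[[1.65,1.96,0],0],[[1.65,1.96,0],0],[[1.65,1.96,0],0],[[1.65,1.96,0],0],[[1.65,1.96,0],0]]' 1
python3 -m pendant '[[[0.85,0.96,-2],0],[[0,0,-2],0],[[0,0,-2],0],[[0,0,0],0],[[0,0,0],0],[[0,0,0],0]]'
python3 - <<'E'
from h import *
w=snap('wrist','w1');print(ctrl.get_obs()['ee_pos'],w['camera_from_world'],proj(w,(.4755,-.138,.072)))
s=snap('scene','s1')
a=cv2.imread('pics/w1.png');b=cv2.imread('pics/s1.png')[150:300,120:280]
b=cv2.resize(b,None,fx=2.8,fy=2.8,interpolation=2)
t=np.zeros((420,800,3),np.uint8);t[:,:400]=cv2.resize(a,(400,300))[0:1]*0;t[:300,:400]=cv2.resize(a,(400,300));t[:,400:]=cv2.resize(b,(448,420))[:,:400]
cv2.imwrite('pics/m1.png',t)
E
```

```text
time_s: 1.77
ee_pos: [0.4674, -0.1461, 0.2054]
eef_rot: [-3.141, 0.0, 0.268]
force: [-0.2, -0.4, 0.3]
grip_width: 0.0943
grip_force: 0.0
time_s: 2.27
ee_pos: [0.4758, -0.1383, 0.1467]
eef_rot: [3.141, -0.001, 0.268]
force: [0.2, 0.3, -0.5]
grip_width: 0.0939
grip_force: 0.0
[ 0.47594345 -0.13847922  0.14682971] [[ 0.26338496 -0.96469011  0.00116009 -0.25920817]
 [-0.93502602 -0.25498962  0.24638717  0.39865273]
 [-0.23739146 -0.06597939 -0.96917079  0.43631565]
 [ 0.          0.          0.          1.        ]] [284.28602754 220.70555213]
```

View pics/m1.png

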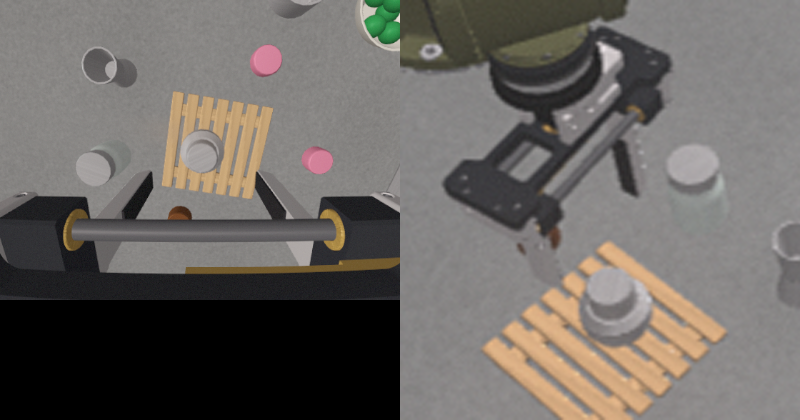

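The wrist view (left) shows the cap at about (281,217) full-scale, close to the prediction of (284,221). The black pads reach down to the fingertips. I'll take an enlarged crop to refine this.

```bash
python3 - <<'E'
from h import *
a=cv2.imread('pics/w1.png')[165:265,230:330]
cv2.imwrite('pics/m2.png',cv2.resize(a,(600,600),interpolation=2))
E
```

```text
(no output)
```

View pics/m2.png

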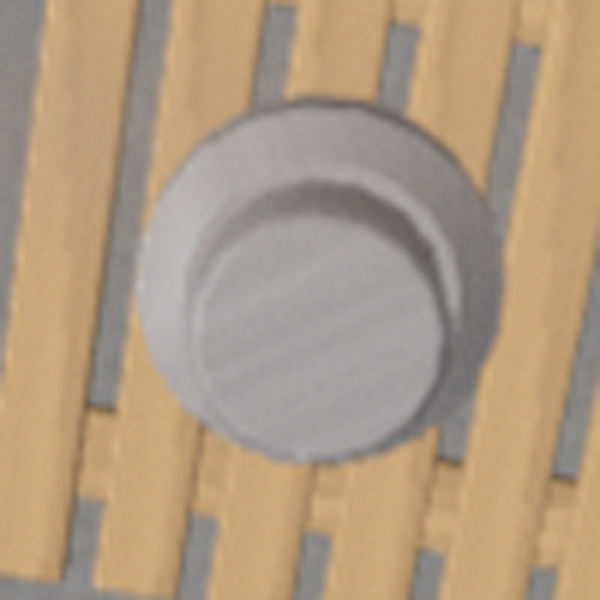

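```bash
python3 -m pendant '[[[-0.04,0.06,-1],0],[[0,0,-2],0],[[0,0,-2],0],[[0,0,-2],0],[[0,0,-2],0],[[0,0,-1.5],0],[[0,0,-1],0],[[0,0,-0.5],0],[[0,0,0],0],[[0,0,0],0],[[0,0,0],0]]'
python3 -m pendant '[[[0,0,0],0],[[0,0,0],0],[[0,0,0],0],[[0,0,0],0],[[0,0,0],0],[[0,0,0],0],[[0,0,0],0],[[0,0,0],0],[[0,0,0],0],[[0,0,0],0],[[0,0,0],0],[[0,0,0],0]]' 0.3 20
```

```text
time_s: 3.28
ee_pos: [0.4757, -0.138, 0.0263]
eef_rot: [3.141, -0.001, 0.268]
force: [-0.3, -0.0, -0.1]
grip_width: 0.0939
grip_force: 0.0
time_s: 4.28
ee_pos: [0.4751, -0.1378, 0.0255]
eef_rot: [-3.142, -0.0, 0.268]
force: [-1.5, 2.4, 3.4]
grip_width: 0.0604
grip_force: 20.0
```

```bash
python3 -m pendant '[[[0,0,0.3],0],[[0,0,0.7],0],[[0,0,1],0],[[0,0,1.5],0],[[0,0,1.5],0],[[0,0,2],0],[[0,0,2],0],[[0,0,2],0],[[0,0,2],0],[[0,0,2],0],[[0,0,1.5],0],[[0,0,1],0],[[0,0,0.5],0],[[0,0,0],0],[[0,0,0],0]]'
python3 - <<'E'
from h import *
w=snap('wrist','w3');snap('side','d3');d=snap('scene','s3')
b=cv2.resize(cv2.imread('pics/w3.png')[150:300,190:390],(400,300),interpolation=2)
p=proj(d,ctrl.get_obs()['ee_pos']).astype(int);q=proj(load('d3'),ctrl.get_obs()['ee_pos']).astype(int)
print(p,q)
f=lambda n,p:cv2.resize(cv2.imread(f'pics/{n}.png')[max(p[1]-40,0):p[1]+35,p[0]-50:p[0]+50],(400,300),interpolation=2)
z=np.zeros_like(b)
cv2.imwrite('pics/m3.png',np.vstack([np.hstack([b,z]),np.hstack([f('s3',p),f('d3',q)])]))
E
```

```text
time_s: 5.53
ee_pos: [0.4749, -0.1377, 0.2049]
eef_rot: [-3.141, 0.001, 0.268]
force: [-1.0, 0.8, -1.7]
grip_width: 0.0604
grip_force: 20.0
[184 216] [272 221]
```

View pics/m3.png

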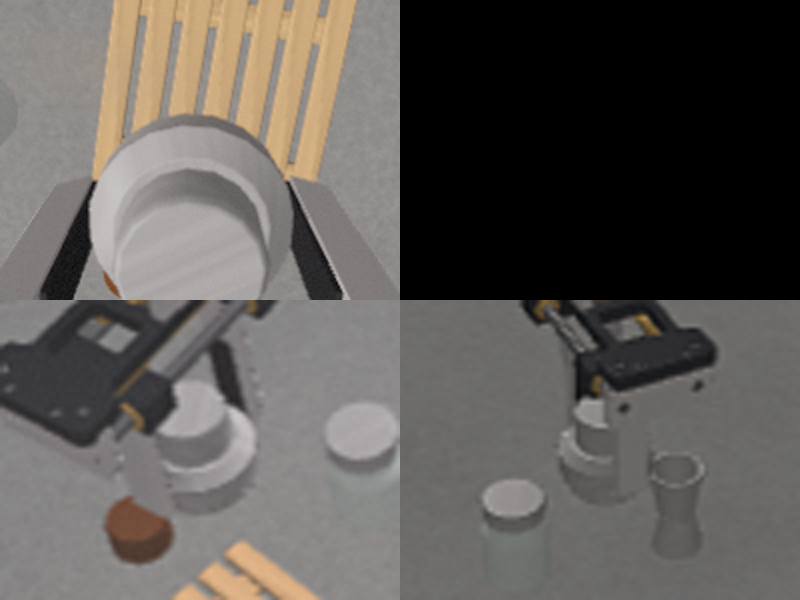

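The top is held level by the collar with the cap on. In the wrist image the collar spans u 234.8–336.2, with its far edge at v 206.3. Next I carry it near the tin and measure the tin from close by.

```bash
python3 -m pendant '[[[0,0.6,0],0],[[0,1.2,0],0],[[-0.2,2,0],0],[[-0.3,2.5,0],0],[[-0.3,2.5,0],0],[[-0.3,2.5,0],0],[[-0.3,2.5,0],0],[[-0.3,2.5,0],0],[[-0.3,2.5,0],0],[[-0.3,2.5,0],0],[[-0.3,2.5,0],0],[[-0.3,2.5,0],0],[[-0.3,2.5,0],0],[[-0.3,2.5,0],0],[[0,2.5,0],0],[[0,2,0],0],[[0,1.2,0],0],[[0,0.6,0],0],[[0,0,0],0],[[0,0,0],0]]'
python3 -m pendant '[[[0,0,0],0],[[0,0,0],0],[[0,0,0],0]]'
python3 - <<'E'
from h import *
from scipy.optimize import least_squares
w=load('w3');e=np.array([0.4749,-0.1377,0.2049])
th=np.linspace(0,2*np.pi,200)
def ext(p):
    P=np.array([proj(w,(e[0]+p[0]+.031*np.cos(t),e[1]+p[1]+.031*np.sin(t),e[2]+h)) for t in th for h in (.0155,)])
    return P[:,0].min(),P[:,0].max(),P[:,1].min()
print(ext((0,0)))
r=least_squares(lambda p:np.array(ext(p))-[234.8,336.2,206.3],[0,0],diff_step=1e-4,x_scale=1e-3);print(r.x,r.fun)
w=snap('wrist','w4');print(ctrl.get_obs()['ee_pos'],proj(w,(.5205,.2415,.115)))
E
python3 - <<'E'
import cv2
a=cv2.imread('pics/w4.png');cv2.imwrite('pics/m4.png',cv2.resize(a[20:320,80:480],(800,600),interpolation=2))
E
```

```text
time_s: 7.35
ee_pos: [0.44, 0.2379, 0.2053]
eef_rot: [3.141, 0.0, 0.268]
force: [0.4, -0.2, -1.4]
grip_width: 0.0603
grip_force: 20.0
time_s: 7.6
ee_pos: [0.4403, 0.2376, 0.2056]
eef_rot: [3.142, -0.0, 0.267]
force: [0.3, -0.2, -0.9]
grip_width: 0.0606
grip_force: 20.0
(np.float64(232.85135670393493), np.float64(336.39526953683895), np.float64(211.07406042773525))
[0.00277442 0.00021315] [-1.2833943   1.28343551  0.1162172 ]
[0.44024415 0.23769453 0.20551071] [304.27899416 130.18721595]
```

View pics/m4.png

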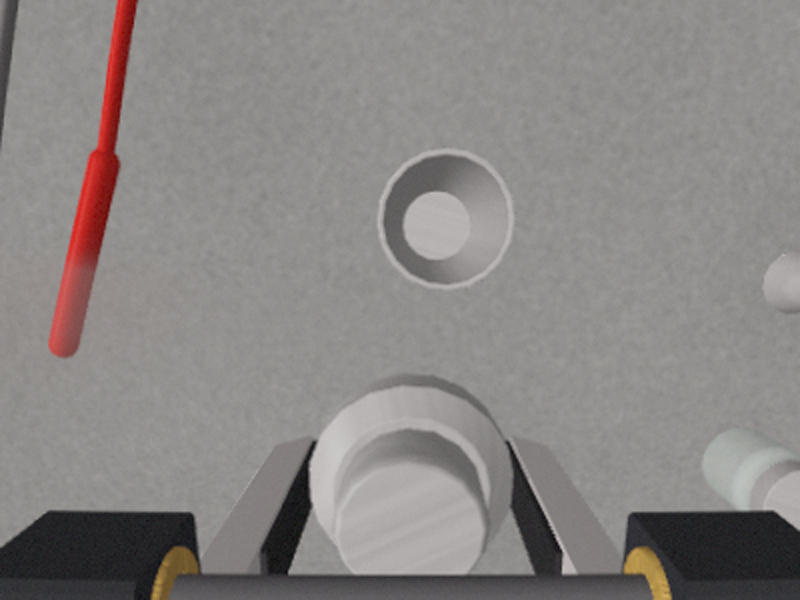

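The rim centre is at about (302.8,129.3), and the held cap top is at about (286.3,278.8). Next I work out the offset of the held top (the collar's lower edge is the far silhouette) and the move.

```bash
python3 - <<'E'
from h import *
from scipy.optimize import least_squares
w=load('w4');e=np.array([0.4402,0.2377,0.2055])
T=w['camera_from_world'];print('cam',-T[:3,:3].T@T[:3,3]-e)
th=np.linspace(0,2*np.pi,120)
C=lambda p,r,h:np.array([proj(w,(e[0]+p[0]+r*np.cos(t),e[1]+p[1]+r*np.sin(t),e[2]+h)) for t in th])
U=lambda x:80+x/2-.25
V=lambda y:20+y/2-.25
def res(p):
    a=C(p,.031,p[2]);b=C(p,.031,p[2]+.016);c=C(p,.0205,p[2]+.046);g=np.r_[a,b]
    return np.array([g[:,0].min()-U(309),g[:,0].max()-U(513),a[:,1].min()-V(374),b[:,1].min()-V(388),c[:,0].min()-U(337),c[:,0].max()-U(489),c[:,1].min()-V(457)])
r=least_squares(res,[0,0,0],diff_step=1e-4,x_scale=1e-3);print('offset, collar bottom rel TCP',r.x,r.fun.round(1))
# tin
o=lambda p:np.array([proj(w,(p[0]+.031*np.cos(t),p[1]+.031*np.sin(t),.115)) for t in th])
f=lambda p:(lambda P:np.array([P[:,0].min()-U(378),P[:,0].max()-U(514),P[:,1].min()-V(148),P[:,1].max()-V(290)]))(o(p))
q=least_squares(f,[.52,.24],diff_step=1e-4,x_scale=1e-3);print('tin',q.x,q.fun.round(1))
print('move',q.x-(e[:2]+r.x[:2]))
E
```

```text
cam [0.06907099 0.01844443 0.17828144]
offset, collar bottom rel TCP [-0.0025511  -0.00150211 -0.00660712] [ 1.6 -0.6  0.4 -0.4 -1.6  0.8  0. ]
tin [0.52014316 0.24278511] [-1.   1.  -0.5  0.6]
move [0.08249426 0.00658722]
```

```bash
python3 -m pendant '[[[0.5,0,0],0],[[1,0.1,0],0],[[1.5,0.1,0],0],[[2,0.1,0],0],[[1.5,0.1,0],0],[[1,0,0],0],[[0.5,0,0],0],[[0,0,-1],0],[[0,0,-1.5],0],[[0,0,-1.5],0],[[0,0,-1.2],0],[[0,0,-0.8],0],[[0,0,-0.4],0],[[0,0,0],0],[[0,0,0],0],[[0,0,0],0],[[0,0,0],0]]'
python3 - <<'E'
from h import *
f=lambda n,x,y:cv2.resize(cv2.imread(f'pics/{n}.png')[y:y+100,x:x+80],(400,500),interpolation=2)
snap('scene','s5');snap('side','d5');snap('wrist','w5');print(ctrl.get_obs()['ee_pos'])
cv2.imwrite('pics/m5.png',np.hstack([f('s5',280,110),f('d5',230,115)]))
E
```

```text
time_s: 9.07
ee_pos: [0.5204, 0.2423, 0.1421]
eef_rot: [-3.141, -0.001, 0.268]
force: [-0.1, -0.7, -0.5]
grip_width: 0.0606
grip_force: 20.0
[0.52025639 0.24228191 0.14181232]
```

View pics/m5.png

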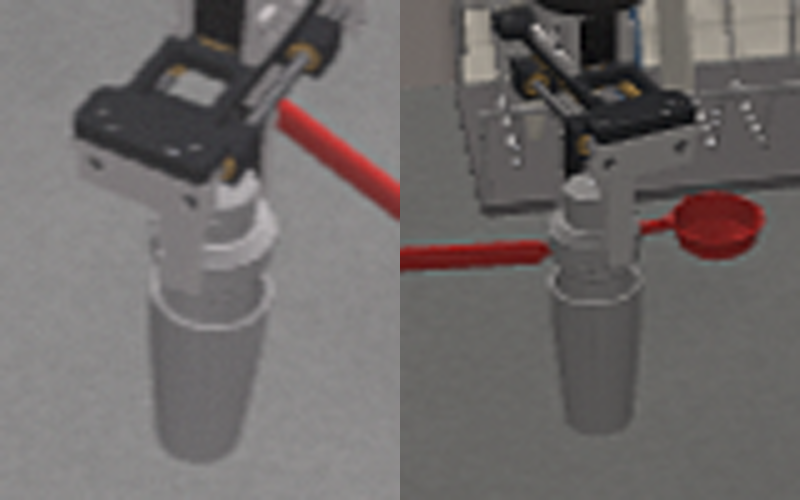

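Both views show the top directly over the tin, with collar and rim centres aligned along the tin's axis to about 1 mm. In the scene view these are x≈214 and 211, in the side view 595 and 596. I'll lower gently and watch the force.

```bash
python3 -m pendant '[[[0,-0.03,-0.3],0],[[0,0,-0.3],0],[[0,0,-0.3],0],[[0,0,-0.3],0],[[0,0,-0.2],0],[[0,0,0],0],[[0,0,0],0]]'
python3 -m pendant '[[[0,0,-0.2],0],[[0,0,-0.2],0],[[0,0,-0.1],0],[[0,0,0],0],[[0,0,0],0]]'
```

```text
time_s: 9.8
ee_pos: [0.5201, 0.2419, 0.1274]
eef_rot: [3.142, 0.0, 0.268]
force: [0.1, 0.9, -1.4]
grip_width: 0.0604
grip_force: 20.0
time_s: 10.22
ee_pos: [0.5201, 0.2419, 0.1224]
eef_rot: [-3.142, 0.0, 0.268]
force: [-0.2, 0.7, -2.2]
grip_width: 0.0603
grip_force: 20.0
```

```bash
python3 -c "
from h import *
print(ctrl.get_obs()['moment'],ctrl.get_obs()['force'])"
```

```text
[0.0973338  0.00176868 0.02213365] [-0.16718032  0.71724831 -2.15078933]
```

```bash
python3 -m pendant '[[[0,0,-0.1],0],[[0,0,-0.1],0],[[0,0,-0.1],0],[[0,0,-0.1],0],[[0,0,-0.1],0],[[0,0,0],0],[[0,0,0],0]]'
python3 -m pendant '[[[0,0,-0.05],0],[[0,0,-0.05],0],[[0,0,0],0],[[0,0,0],0]]'
python3 -m pendant '[[[0,0,-0.05],0],[[0,0,0],0],[[0,0,0],0]]'
python3 -m pendant '[[[0,0,-0.05],0],[[0,0,0],0],[[0,0,0],0]]'
```

```text
time_s: 10.8
ee_pos: [0.5201, 0.2419, 0.1173]
eef_rot: [-3.142, 0.0, 0.268]
force: [0.0, 0.6, -2.3]
grip_width: 0.0606
grip_force: 20.0
time_s: 11.13
ee_pos: [0.5201, 0.2419, 0.1164]
eef_rot: [-3.142, 0.0, 0.268]
force: [0.5, 0.8, -1.3]
grip_width: 0.0609
grip_force: 20.0
time_s: 11.38
ee_pos: [0.5201, 0.2419, 0.1159]
eef_rot: [3.142, 0.0, 0.268]
force: [0.1, 0.8, -0.8]
grip_width: 0.0602
grip_force: 20.0
time_s: 11.63
ee_pos: [0.5202, 0.242, 0.1156]
eef_rot: [-3.141, -0.0, 0.268]
force: [-0.9, 1.8, -0.8]
grip_width: 0.0605
grip_force: 20.7
```

```bash
python3 -m pendant '[[[0,0,-0.05],0],[[0,0,0],0],[[0,0,0],0]]'
python3 -m pendant '[[[0,0,-0.05],0],[[0,0,0],0],[[0,0,0],0]]'
```

```text
time_s: 11.88
ee_pos: [0.5203, 0.2421, 0.1153]
eef_rot: [-3.141, -0.001, 0.268]
force: [-0.4, 1.9, 4.7]
grip_width: 0.0606
grip_force: 21.9
time_s: 12.13
ee_pos: [0.5205, 0.2422, 0.1151]
eef_rot: [-3.141, -0.001, 0.268]
force: [-0.4, 3.3, 6.4]
grip_width: 0.0608
grip_force: 23.1
```

Contact came at the expected home height, with force building gently to about 8 N. I release now.

```bash
python3 -m pendant '[[[0,0,0.05],0],[[0,0,0],0]]'
python3 -m pendant '[[[0,0,0],0],[[0,0,0],0],[[0,0,0],0],[[0,0,0],0],[[0,0,0],0],[[0,0,0],0],[[0,0,0],0],[[0,0,0],0]]' 1
python3 - <<'E'
from h import *
f=lambda n,x,y:cv2.resize(cv2.imread(f'pics/{n}.png')[y:y+80,x:x+64],(266,333),interpolation=2)
snap('scene','s6');snap('side','d6');w=snap('wrist','w6')
e=ctrl.get_obs()['ee_pos'];print(e,proj(w,(e[0],e[1],.161)))
a=cv2.resize(cv2.imread('pics/w6.png')[170:350,180:380],(370,333),interpolation=2)
t=np.hstack([f('s6',290,120),f('d6',240,125)])
cv2.imwrite('pics/m6.png',np.hstack([t[:,:430],a]))
E
```

```text
time_s: 12.3
ee_pos: [0.5202, 0.2421, 0.1152]
eef_rot: [-3.141, -0.001, 0.268]
force: [-0.4, 2.7, 4.7]
grip_width: 0.0605
grip_force: 22.6
time_s: 12.97
ee_pos: [0.5201, 0.2419, 0.1149]
eef_rot: [3.142, 0.0, 0.268]
force: [-0.2, 0.8, -0.3]
grip_width: 0.0936
grip_force: 0.0
[0.52011814 0.24192252 0.11494699] [284.56907782 286.29717334]
```

View pics/m6.png

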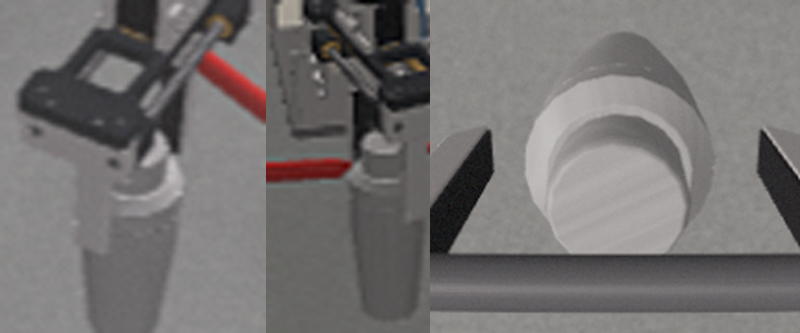

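The collar sits flush on the rim and the tin is upright. In the wrist view the cap is centred at u≈282.4 against a finger midline of about 285, so it lies about 1.3 mm toward +y. I correct that and rise to cap height.

```bash
python3 -m pendant '[[[0,0,0.5],0],[[-0.03,0.06,0.8],0],[[0,0.06,0.8],0],[[0,0,0.6],0],[[0,0,0],0],[[0,0,0],0],[[0,0,0],0]]'
python3 - <<'E'
from h import *
w=snap('wrist','w7');e=ctrl.get_obs()['ee_pos']
g=cv2.cvtColor(w['color'],cv2.COLOR_RGB2GRAY);print(e,proj(w,(e[0],e[1],.161)),g.shape)
for v in (296,304,312): 
    d=np.abs(np.diff(cv2.GaussianBlur(g,(3,3),0)[v].astype(int)));print(v,[(i,d[i]) for i in range(150,420) if d[i]>12])
E
```

```text
time_s: 13.7
ee_pos: [0.5197, 0.243, 0.1418]
eef_rot: [3.142, 0.0, 0.268]
force: [-0.2, 0.4, 0.5]
grip_width: 0.0939
grip_force: 0.0
[0.51967284 0.24303158 0.14162521] [284.68955976 264.03171487] (420, 560)
296 [(169, np.int64(24)), (170, np.int64(20)), (193, np.int64(17)), (194, np.int64(38)), (195, np.int64(39)), (196, np.int64(18)), (374, np.int64(33)), (375, np.int64(39)), (376, np.int64(16)), (398, np.int64(13)), (399, np.int64(43)), (400, np.int64(49)), (401, np.int64(20)), (403, np.int64(15)), (404, np.int64(16))]
304 [(170, np.int64(24)), (171, np.int64(14)), (174, np.int64(13)), (189, np.int64(28)), (190, np.int64(40)), (191, np.int64(29)), (378, np.int64(21)), (379, np.int64(36)), (380, np.int64(27)), (398, np.int64(33)), (399, np.int64(54)), (400, np.int64(30)), (409, np.int64(18)), (410, np.int64(16))]
312 []
```

```bash
python3 - <<'E'
from h import *
g=cv2.GaussianBlur(cv2.cvtColor(load('w7')['color'],cv2.COLOR_RGB2GRAY),(3,3),0).astype(int)
for v in (256,264,272): 
    d=np.abs(np.diff(g[v]));print(v,[(i,int(d[i])) for i in range(225,345) if d[i]>6])
E
```

```text
256 [(242, 15), (243, 16), (314, 12), (315, 20), (316, 19), (317, 9), (319, 7), (327, 8)]
264 [(245, 7), (246, 12), (247, 11), (314, 9), (315, 19), (316, 22), (317, 7), (323, 7), (324, 7)]
272 [(252, 10), (253, 7), (313, 14), (314, 16), (315, 7), (317, 8)]
```

Cap edges at row 272 (252.5 and 314) put its centre at about 283.5–284, against a midline of 284.7, so it is centred to about 0.5 mm. I close on the cap.

```bash
python3 -m pendant '[[[0,0,0],0],[[0,0,0],0],[[0,0,0],0],[[0,0,0],0],[[0,0,0],0],[[0,0,0],0],[[0,0,0],0],[[0,0,0],0],[[0,0,0],0],[[0,0,0],0],[[0,0,0],0],[[0,0,0],0],[[0,0,0],0],[[0,0,0],0]]' 0.3 8
```

```text
time_s: 14.92
ee_pos: [0.5199, 0.2431, 0.142]
eef_rot: [-3.142, -0.0, 0.268]
force: [-0.2, -0.1, -0.2]
grip_width: 0.0404
grip_force: 8.0
```

```bash
python3 -m pendant '[[[0,0,0.1],0],[[0,0,0.2],0],[[0,0,0.2],0],[[0,0,0.3],0],[[0,0,0.3],0],[[0,0,0.3],0],[[0,0,0.3],0],[[0,0,0.3],0],[[0,0,0.5],0],[[0,0,0.8],0],[[0,0,1],0],[[0,0,1],0],[[0,0,1.2],0],[[0,0,1.2],0],[[0,0,1],0],[[0,0,0.7],0],[[0,0,0.4],0],[[0,0,0.2],0],[[0,0,0],0],[[0,0,0],0]]'
python3 -m pendant '[[[0,0,0],0],[[0,0,0],0],[[0,0,0],0],[[0,0,0],0],[[0,0,0],0],[[0,0,0],0]]'
python3 - <<'E'
from h import *
f=lambda n,x,y:cv2.resize(cv2.imread(f'pics/{n}.png')[y:y+120,x:x+80],(400,600),interpolation=2)
snap('scene','s8');snap('side','d8')
cv2.imwrite('pics/m8.png',np.hstack([f('s8',280,90),f('d8',230,85)]))
E
```

```text
time_s: 16.58
ee_pos: [0.5197, 0.2431, 0.2415]
eef_rot: [3.142, 0.001, 0.268]
force: [-0.6, -0.2, -1.0]
grip_width: 0.0402
grip_force: 8.0
time_s: 17.08
ee_pos: [0.5198, 0.2431, 0.2419]
eef_rot: [-3.142, 0.0, 0.268]
force: [-0.4, -0.5, 0.2]
grip_width: 0.0405
grip_force: 8.0
```

View pics/m8.png

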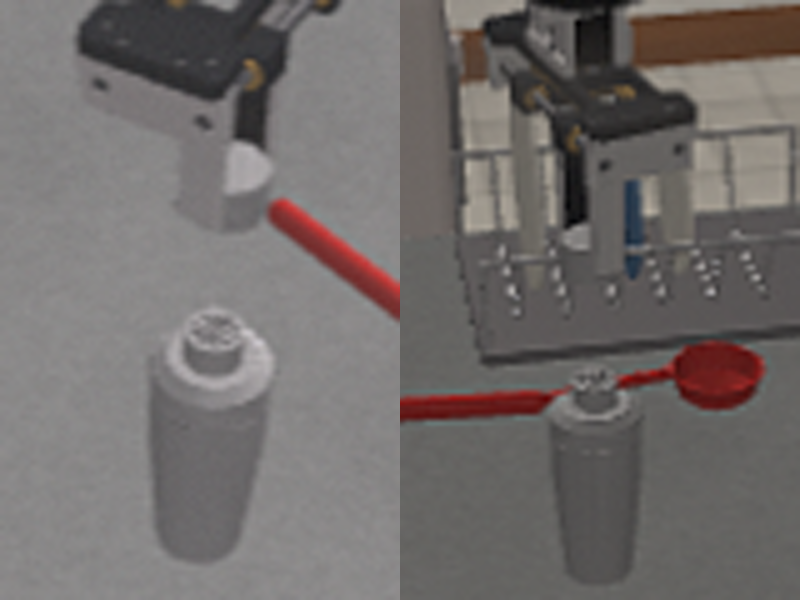

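The strainer is seated level in the upright tin, with its holed neck bare at scene crop (215,330). The cap alone is held straight above at about (235,190). I hand it in.

```bash
python3 -c "
from station import ctrl
print(ctrl.hand_in())"
```

```text
the job is handed in; nothing more can be done
None
```

The job is done and handed in: the strainer lid is fully seated in the upright tin, and the gripper is holding the cap still, about 8 cm straight above the strainer neck, at 17 s of the 53 s allowed.

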